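# Butt the loose valve block against the bolted pair

## Robot

A 6-joint arm with a two-finger parallel gripper is mounted at the origin on the work surface. World frame = base frame: x ahead of the robot, y to its left, z up, the work surface at z = 0. Lengths are in m, angles in degrees, forces in N, time in s.
With the tool pointing down it reaches from about 0.425 to 0.95 m from the base axis. Payload 14.7 kg.
Tool frame: the origin (TCP) lies between the finger pads; the fingertips stand 22 mm ahead of it and the grasp point (between the pads) lies 3 mm ahead of it; y points along the fingers, z is the direction in which the jaws open and shut, and the axes are right-handed (so a half turn about y gives the same grasp; the last joint's range is limited). The gripper opens to 85 mm and grips with 20 to 120 N. Pads are 22 mm wide; open, the fingers measure 114 mm over their backs; the gripper's body (76 mm by 85 mm) begins 54 mm behind the grasp point. The pads swing forward as they close: fully open they stand 13 mm farther back than shut.
Start: joints at [72.731, 27.513, 91.461, -0, 61.026, -2.67], TCP at [0.164, 0.629, 0.253] pointing down, gripper open.
Joint ranges: [-157.49, 157.49], [-46.99, 117.5], [13.45, 153.17], [-89.5, 269.5], [5.16, 153.95], [-167.48, 167.48]. Speed limits (degrees/s): [108.29, 108.29, 136.94, 172.46, 172.46, 172.46].

## Interface

Orientations are given as a 3x3 rotation matrix whose columns are the frame's x, y, z axes.
In Python, from rig import ctrl gives the robot as it stands. The module is installed in compiled form; this text tells all that it offers.
- The arm moves only by the tool carry_out, never from a script. Its argument "increments" is a list of rows, each a list of 6 numbers: the shift along the tool's x, y, z in cm, then the turn, a rotation vector about the tool's x, y, z in degrees. In form: [[dx, dy, dz, wx, wy, wz], ...]. A call has 1 to 8 rows; each row is the pose to reach, as a shift and turn from the pose commanded when the call began, along the tool's axes at that moment; what a row does not reach only later rows make up. A row lasts 1/8 s, in which the tool goes at most 62.5 mm and 10.7 degrees, less where a joint would pass 70% of its speed; a pose out of reach is approached as far as the arm can. A call with a gripper value outside its range is refused whole. "gripper" is the finger opening in cm, from 0 to 8.54, set as the call begins (left out, the last holds). The fingers move at their own pace and stop on an object; the grip force is fixed at half the most. Time passes only in rows, so rows that repeat a pose let the fingers close. It gives the time, the measured TCP pose, the force and the opening at its end, in the units of the state.
- ctrl.get_state(): the state, without advancing time (a new reading comes with each control period).
- ctrl.get_image(name): name is "scene" or "side" or "wrist"; returns a dict with "image" (480x640x3 uint8, blue, green, red), "vertical_fov" (degrees; the focal length in pixels is half the picture's height over the tangent of half this angle, whatever the lens; pixels are square), "cx", "cy" (the principal point, pixels), "R" (3x3) and "t" (3): a world point X has camera coordinates R X + t; the wrist camera has in their place "tool_from_camera" (4x4, takes a point from camera to tool coordinates, whose origin is the TCP and whose axes are the tool frame's). Camera axes: x right, y down, z forward; pixel columns grow to the right and rows downward; lengths in m; the calibration is good to about 2 mm. The wrist camera is an equidistant fisheye: a pixel r from the principal point sees the ray r / f radians off the axis. A picture is of the moment at which its call begins: read the wrist's pose just before it. There is no depth.
- ctrl.finish_job(): hands the job in, once; it reports no verdict.
The state is a dict: "time_s": time; "joints": joint angles; "dq": joint speeds; "joint_torque": joint torques, N m; "ee_pos": TCP position; "tool_rot": TCP orientation; "force": force on the tool from outside, world axes, zero at the start; "ft_torque": the same for the moment, N m; "grip_width": finger opening in m.
Only numpy, scipy, OpenCV 4.12 (cv2) and the standard library are available. Lean on these libraries where they do the work, as an engineer would, in place of code of your own. Each camera call takes 0.05 s, during which the arm holds its last target.

## Task

A pair of valve blocks is bolted to the steel mounting plate, and one more block of the same kind stands loose and askew on that plate, some way off. Close the gap: bring the loose block flush against the near end of the pair, squared up and in line with it so that the three make one straight row standing on the plate, and let go. Leave the wider spare block on the bench where it is.

Things in the scene. Friction and masses are not known exactly. Their poses are not given: they have to be found in the camera images.
- module_center (a point): The loose valve block that is to be moved: the single block standing on the steel plate. Upright, 50 mm (its x) by 40 mm (its y) by 60 mm high: a plain aluminium body 38 mm high with dark round ports on its two 40 mm wide faces (at +x and -x), and a black cover on top, 46 x 36 x 22 mm. This point is its centre, 30 mm above its underside; z up. About 0.2 to 0.4 kg, not fastened.
- row_center (a point): The bolted pair: two such valve blocks side by side, fixed to the plate, together 50 mm (x) by 80 mm (y, the row's direction, along the plate's length) by 60 mm high, same aluminium bodies and black covers. This point is the centre of the pair, 30 mm above the plate; its end faces lie 40 mm from it along its +y and -y. The loose block may stand off either end, so the row's gap may be on the +y or the -y side.
- plate: Flat steel mounting plate, fixed to the bench: 110 mm (x) by 360 mm (y) and 10 mm thick; origin at the centre of its underside, on the bench top. The pair and the loose block stand on its top face, 10 mm above the bench. No rims or raised parts.
- spare_center (a point): The spare, a wider valve block of similar look, 50 mm (x) by 60 mm (y) by 60 mm high, three ports on each of its x faces, standing on the bench top beside the plate, beyond it as seen from the robot. Not wanted: it stays where it is. This point is its centre, 30 mm above the bench.

How it is judged:
By the outcome, as a careful person would: the job done as asked, in the order asked, and still so for the second after the job is handed in, with the robot touching nothing.
It also fails if it takes over 34 s, if anything falls off the work surface, if the arm or the gripper's body presses on something with over 40 N, if the wrist force passes 120 N, or if a joint passes its speed limit or range.

## Working session

There is one attempt and no reset: what is moved stays moved. The work goes in short steps, Python scripts to look and compute and a tool call to move; the robot and the scene stay as the last step left them, time stands still between calls to the robot, and variables do not carry over. Pictures are saved under pics/ and viewed, and the job is handed in when it is done.

Besides the shell and the picture viewer there is one more tool, called after "Emit:" as a command line: name --pt "numbers of a row" for each row, then --argument value for the rest. carry_out: Moves the arm, as the interface text tells. Its arguments: {"type":"object","properties":{"increments":{"type":"array","items":{"type":"array","items":{"type":"number"}}},"gripper":{"type":"number"}},"required":["increments"]}

```bash
mkdir -p pics; python3 - <<'E'
from rig import ctrl
import cv2,pickle,numpy as np
s=ctrl.get_state();print(s)
d={}
for n in("scene","side","wrist"):
    i=ctrl.get_image(n);d[n]=i;cv2.imwrite(f"pics/{n}0.png",i["image"]);print(n,{k:v for k,v in i.items() if k!="image"})
pickle.dump((s,d),open("s0.pkl","wb"))
E
```

```text
{'time_s': 0.0, 'joints': array([ 7.27312103e+01,  2.75516253e+01,  9.14936614e+01,  1.12186133e-03,
        6.10253756e+01, -2.66868728e+00]), 'dq': array([ 0.00533092,  0.06113137, -0.05571507,  0.04891998,  0.01492737,
       -0.03928767]), 'joint_torque': array([ 2.60436253e-03, -9.50677085e+01, -4.30172539e+01,  6.06537787e-05,
        1.23444776e-02, -8.38616438e-05]), 'ee_pos': array([0.16369231, 0.62865589, 0.2526529 ]), 'tool_rot': array([[ 9.67706312e-01, -3.82465115e-04,  2.52080042e-01],
       [-2.52080321e-01, -1.17261115e-03,  9.67705604e-01],
       [-7.45217672e-05, -9.99999239e-01, -1.23115514e-03]]), 'force': array([-0.57663793,  0.12724271, -0.01964653]), 'ft_torque': array([ 0.0755465 , -0.02413554,  0.01228916]), 'grip_width': 0.08531716672274263}
scene {'vertical_fov': 53.763980220317656, 'cx': 321.05749851828733, 'cy': 235.3652687147959, 'R': array([[ 0.89197026,  0.45200547, -0.00895046],
       [ 0.3129344 , -0.63157909, -0.70935176],
       [-0.3262838 ,  0.62991976, -0.70479782]]), 't': array([-0.56518999, -0.16765151,  0.85987718])}
side {'vertical_fov': 57.98015431047687, 'cx': 323.0277927992667, 'cy': 241.7801520023763, 'R': array([[-0.65028612, -0.75968086, -0.00359924],
       [-0.45672393,  0.39473245, -0.7972387 ],
       [ 0.60706771, -0.5167894 , -0.60365346]]), 't': array([0.4414562 , 0.31653809, 0.30461911])}
wrist {'vertical_fov': 65.70646984690485, 'cx': 323.0221331215922, 'cy': 240.6739310405075, 'tool_from_camera': array([[-2.55394500e-04,  9.50751454e-01,  3.09954201e-01,
        -8.00324394e-02],
       [ 1.28206530e-03, -3.09953645e-01,  9.50750806e-01,
        -1.21939514e-01],
       [ 9.99999146e-01,  6.40198052e-04, -1.13976499e-03,
         1.34337118e-03],
       [ 0.00000000e+00,  0.00000000e+00,  0.00000000e+00,
         1.00000000e+00]])}
```

View pics/scene0.png

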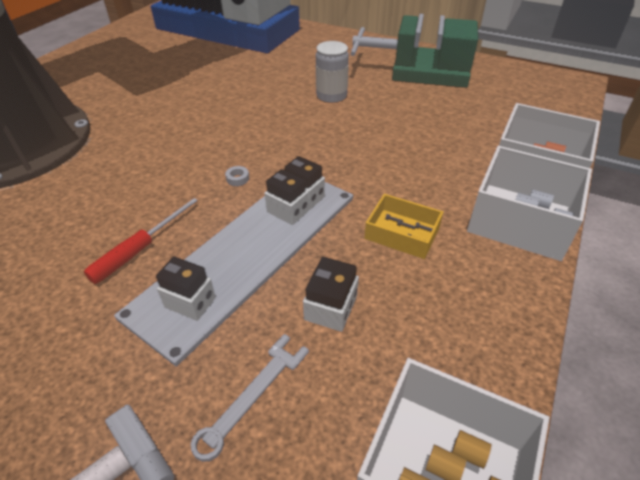

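View pics/side0.png

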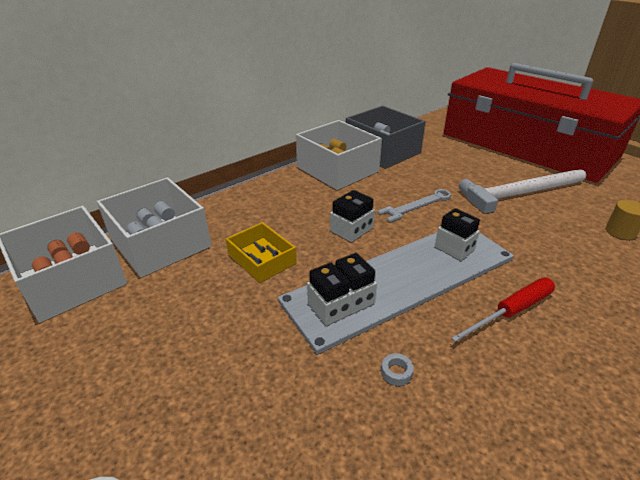

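View pics/wrist0.png

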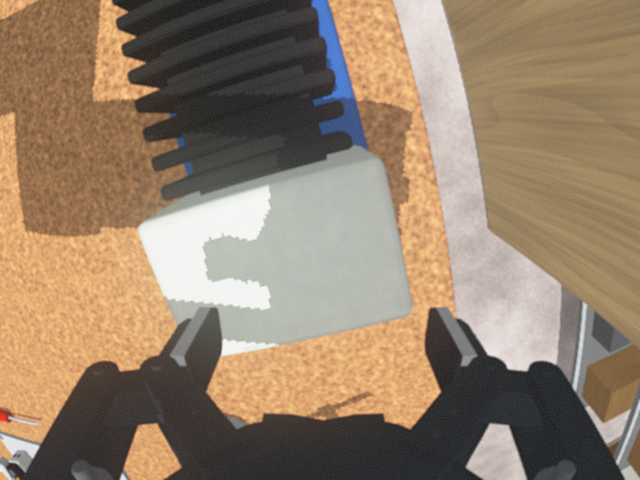

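The scene and side views show the pair at the far end of the plate and the loose block at the near end: at (185,287) and (313,188) in scene, (457,233) and (342,288) in side. I'll enlarge both for corners.

```bash
cat > h.py <<'E'
import numpy as np,cv2,pickle
def ray(im,uv):
    h=im["image"].shape[0];f=h/2/np.tan(np.radians(im["vertical_fov"]/2))
    d=np.array([(uv[0]-im["cx"])/f,(uv[1]-im["cy"])/f,1.]);R=np.array(im["R"]);t=np.array(im["t"])
    return -R.T@t,R.T@d
def onz(im,uv,z):
    o,d=ray(im,uv);return o+d*(z-o[2])/d[2]
def proj(im,X):
    f=im["image"].shape[0]/2/np.tan(np.radians(im["vertical_fov"]/2))
    c=np.array(im["R"])@X+im["t"];return np.array([im["cx"]+f*c[0]/c[2],im["cy"]+f*c[1]/c[2]])
def wray(im,s,uv):
    f=im["image"].shape[0]/2/np.tan(np.radians(im["vertical_fov"]/2))
    v=np.array([uv[0]-im["cx"],uv[1]-im["cy"]]);r=np.hypot(*v);th=r/f
    d=np.array([*(np.sin(th)*v/max(r,1e-9)),np.cos(th)]);T=np.array(im["tool_from_camera"]);Rt=np.array(s["tool_rot"])
    return np.array(s["ee_pos"])+Rt@T[:3,3],Rt@T[:3,:3]@d
def wonz(im,s,uv,z):
    o,d=wray(im,s,uv);return o+d*(z-o[2])/d[2]
E
python3 - <<'E'
from h import *
s,d=pickle.load(open("s0.pkl","rb"))
a=d["scene"]["image"];b=d["side"]["image"]
c=lambda i,x,y,w,h:cv2.resize(i[y:y+h,x:x+w],(w*6,h*6),interpolation=cv2.INTER_CUBIC)
A=np.hstack([c(a,150,250,66,80),c(a,260,150,66,80)])
B=np.hstack([c(b,430,200,66,80),c(b,302,245,80,80)])
cv2.imwrite("pics/ca.png",A);cv2.imwrite("pics/cb.png",B)
print(onz(d["scene"],(185,274),.07),onz(d["scene"],(295,178),.07),onz(d["scene"],(332,270),.06))
print(onz(d["side"],(459,223),.07),onz(d["side"],(342,276),.07),onz(d["side"],(352,206),.06))
for p in [(122,316),(176,357),(350,198),(322,173)]: print("plate",onz(d["scene"],p,.01))
E
```

```text
[ 0.53516498 -0.14894854  0.07      ] [0.5617504  0.06211201 0.07      ] [ 0.67948157 -0.06075633  0.06      ]
[ 0.51941226 -0.13039681  0.07      ] [0.54598401 0.08160832 0.07      ] [ 0.66897268 -0.05364644  0.06      ]
plate [ 0.46495014 -0.20120088  0.01      ]
plate [ 0.56001308 -0.21635655  0.01      ]
plate [0.62165206 0.1221787  0.01      ]
plate [0.55477043 0.1592412  0.01      ]
```

View pics/ca.png

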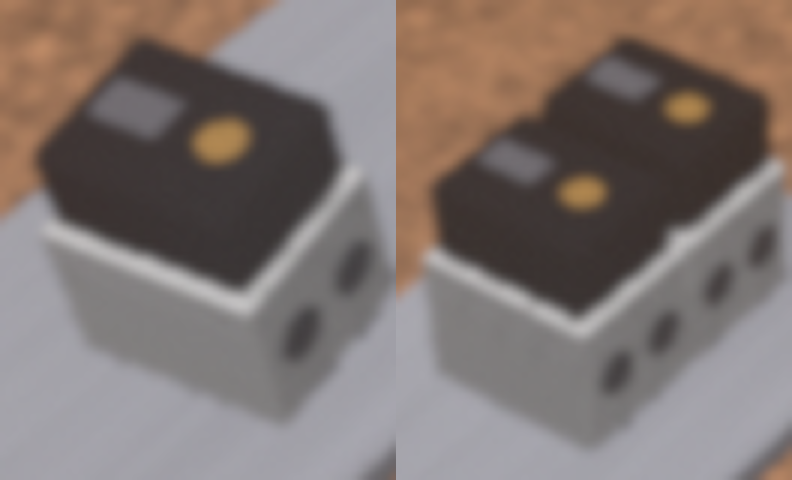

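View pics/cb.png

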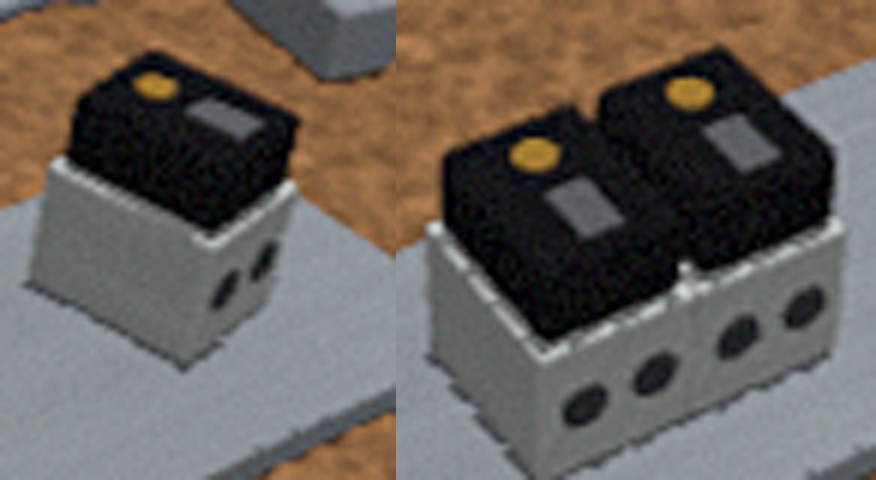

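```bash
python3 - <<'E'
from h import *
s,d=pickle.load(open("s0.pkl","rb"))
def q(n,ox,oy,sx,pts):
    for X,Y,z in pts:
        print(n,np.round(onz(d[n],((X-sx)/6+ox-.42,Y/6+oy-.42),z)*1000,1))
print("loose");q("scene",150,250,0,[(42,228,.048),(245,310,.048),(362,172,.048),(90,347,.01),(288,420,.01)])
q("side",430,200,0,[(52,160,.048),(205,240,.048),(293,185,.048),(30,285,.01),(185,367,.01)])
print("pair");q("scene",260,150,396,[(428,252,.048),(580,333,.048),(780,165,.048),(440,372,.01),(590,448,.01)])
q("side",302,245,396,[(430,228,.048),(543,352,.048),(842,225,.048),(432,358,.01),(540,478,.01)])
E
```

```text
loose
scene [ 502.3 -167.7   48. ]
scene [ 550.6 -165.9   48. ]
scene [ 550. -128.   48.]
scene [ 502.9 -168.    10. ]
scene [ 550.5 -164.4   10. ]
side [ 551.6 -128.2   48. ]
side [ 505.1 -128.9   48. ]
side [ 504.2 -165.9   48. ]
side [ 549.  -124.9   10. ]
side [ 501.4 -127.4   10. ]
pair
scene [523.6  39.7  48. ]
scene [570.8  30.2  48. ]
scene [584.1 107.1  48. ]
scene [523.5  38.9  10. ]
scene [570.4  31.5  10. ]
side [584.3 108.2  48. ]
side [539.1 114.3  48. ]
side [525.6  38.6  48. ]
side [582.8 110.1  10. ]
side [539.1 115.2  10. ]
```

The two views agree within 2–4 mm. The loose block is near (527,-147) mm with yaw about +1.5°. The pair is near (554.5,73) mm with yaw about -10°, and the gap is on its -y side. Next I'll work out the swing to a point above the block.

```bash
cat >> h.py <<'E'
def Rdown(psi): # tool z at yaw psi deg, y down
    p=np.radians(psi);z=np.array([np.cos(p),np.sin(p),0]);y=np.array([0,0,-1.]);return np.column_stack([np.cross(y,z),y,z])
def inc(p0,R0,p1,R1):
    sh=R0.T@(np.array(p1)-p0)*100
    r=cv2.Rodrigues(R0.T@R1)[0].ravel()*180/np.pi
    return np.round(np.r_[sh,r],2).tolist()
E
python3 - <<'E'
from h import *
p0=np.array([.164,.629,.253]);R0=Rdown(75.4)
r0,a0=np.hypot(*p0[:2]),75.4
A0=np.degrees(np.arctan2(p0[1],p0[0]));r1=np.hypot(.527,-.147);A1=np.degrees(np.arctan2(-.147,.527))
for k in range(1,13):
    t=k/12;A=np.radians(A0+(A1-A0)*t);r=r0+(r1-r0)*t
    print(k,inc(p0,R0,[r*np.cos(A),r*np.sin(A),.253-.023*t],Rdown(75.4+(1.5-75.4)*t)))
E
```

```text
1 [8.46, 0.19, -1.42, 0.0, 6.16, 0.0]
2 [16.55, 0.38, -3.92, 0.0, 12.32, 0.0]
3 [24.13, 0.58, -7.43, 0.0, 18.47, 0.0]
4 [31.08, 0.77, -11.86, 0.0, 24.63, 0.0]
5 [37.3, 0.96, -17.11, 0.0, 30.79, 0.0]
6 [42.68, 1.15, -23.05, 0.0, 36.95, 0.0]
7 [47.15, 1.34, -29.56, 0.0, 43.11, 0.0]
8 [50.67, 1.53, -36.52, 0.0, 49.27, 0.0]
9 [53.19, 1.72, -43.77, 0.0, 55.42, 0.0]
10 [54.69, 1.92, -51.18, 0.0, 61.58, 0.0]
11 [55.19, 2.11, -58.62, 0.0, 67.74, 0.0]
12 [54.69, 2.3, -65.94, 0.0, 73.9, 0.0]
```

Emit:
carry_out --pt "6.4 0.1 -1.0 0 4.6 0" --pt "12.6 0.3 -2.6 0 9.2 0" --pt "18.6 0.4 -4.8 0 13.9 0" --pt "24.1 0.6 -7.4 0 18.5 0" --pt "29.4 0.7 -10.7 0 23.1 0" --pt "34.3 0.9 -14.4 0 27.7 0" --pt "38.7 1.0 -18.6 0 32.3 0" --pt "42.7 1.2 -23.0 0 37.0 0"

```text
time_s: 1.15
ee_pos: [0.5201, 0.297, 0.2411]
tool_rot: [[0.619, 0.0, 0.785], [-0.785, 0.0, 0.619], [0.0, -1.0, 0.0]]
force: [2.0, 0.9, 0.3]
grip_width: 0.0853
```

```bash
python3 - <<'E'
from h import *
from rig import ctrl
s=ctrl.get_state();print(s["time_s"],s["ee_pos"],s["joints"].round(1))
p0=np.array([.164,.629,.253]);R0=Rdown(75.4)
p=p0+R0@np.array([.427,.012,-.23]);a=75.4-37.0;R=Rdown(a);print(p,s["tool_rot"][:2,2])
A0=np.degrees(np.arctan2(p[1],p[0]));r0=np.hypot(p[0],p[1])
r1=np.hypot(.527,-.147);A1=np.degrees(np.arctan2(-.147,.527))
for k in range(1,9):
    t=k/8;A=np.radians(A0+(A1-A0)*t);r=r0+(r1-r0)*t
    print(k,inc(p,R,[r*np.cos(A),r*np.sin(A),p[2]+(.23-p[2])*t],Rdown(a+(1.5-a)*t)))
E
```

```text
1.15 [0.52009345 0.2969836  0.24112102] [ 26.8  24.1  99.2  -0.   56.7 -11.4]
[0.51923586 0.29879327 0.241     ] [0.78541812 0.61896557]
1 [5.67, 0.14, -1.8, 0.0, 4.61, 0.0]
2 [11.07, 0.28, -4.13, 0.0, 9.23, 0.0]
3 [16.16, 0.41, -6.96, 0.0, 13.84, 0.0]
4 [20.88, 0.55, -10.25, 0.0, 18.45, 0.0]
5 [25.2, 0.69, -13.95, 0.0, 23.06, 0.0]
6 [29.08, 0.82, -18.03, 0.0, 27.68, 0.0]
7 [32.5, 0.96, -22.42, 0.0, 32.29, 0.0]
8 [35.42, 1.1, -27.08, 0.0, 36.9, 0.0]
```

Emit:
carry_out --pt "5.7 0.1 -1.8 0 4.6 0" --pt "11.1 0.3 -4.1 0 9.2 0" --pt "16.2 0.4 -7.0 0 13.8 0" --pt "20.9 0.6 -10.2 0 18.4 0" --pt "25.2 0.7 -14.0 0 23.0 0" --pt "29.1 0.8 -18.0 0 27.7 0" --pt "32.5 1.0 -22.4 0 32.3 0" --pt "35.4 1.1 -27.1 0 36.9 0"

```text
time_s: 2.15
ee_pos: [0.5261, -0.1487, 0.2301]
tool_rot: [[0.023, 0.0, 1.0], [-1.0, -0.0, 0.023], [0.0, -1.0, 0.0]]
force: [1.1, -0.5, 0.8]
grip_width: 0.0853
```

```bash
python3 - <<'E'
from h import *
from rig import ctrl
s=ctrl.get_state();im=ctrl.get_image("wrist");pickle.dump((s,im),open("w1.pkl","wb"))
print(s["time_s"],s["ee_pos"],s["tool_rot"],abs(s["dq"]).max());cv2.imwrite("pics/w1.png",im["image"])
E
```

```text
2.15 [ 0.52605559 -0.14871402  0.23009515] [[ 2.34577934e-02  2.21131576e-05  9.99724828e-01]
 [-9.99724828e-01 -5.60710078e-06  2.34577935e-02]
 [ 6.12428374e-06 -1.00000000e+00  2.19755425e-05]] 45.926623017628465
```

View pics/w1.png

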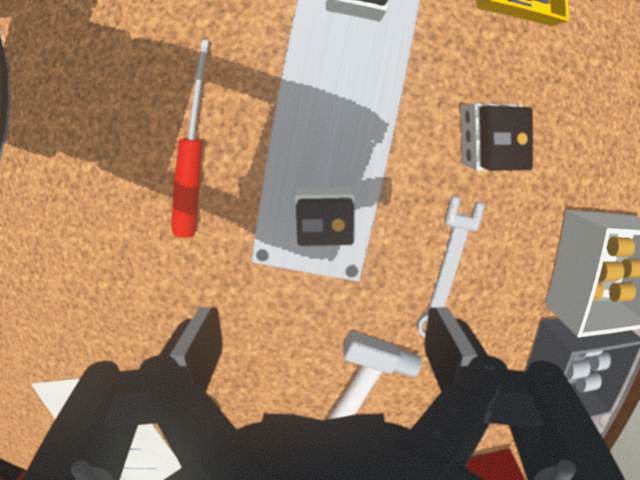

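The loose block's cover is centred at about (325,221), and the arm was still settling when this was taken. I'll retake it settled and fit the cover contour.

```bash
python3 - <<'E'
from h import *
from rig import ctrl
s=ctrl.get_state();im=ctrl.get_image("wrist");pickle.dump((s,im),open("w2.pkl","wb"))
print(s["time_s"],s["ee_pos"],abs(s["dq"]).max())
g=im["image"].max(2);x,y=280,180
m=((g[y:y+80,x:x+90]<75)*255).astype(np.uint8)
cv2.imwrite("pics/w2c.png",np.hstack([cv2.resize(im["image"][y:y+80,x:x+90],None,fx=4,fy=4),cv2.cvtColor(cv2.resize(m,None,fx=4,fy=4),cv2.COLOR_GRAY2BGR)]))
E
```

```text
2.2 [ 0.52383112 -0.15349381  0.22993498] 4.8793365919340586
```

View pics/w2c.png

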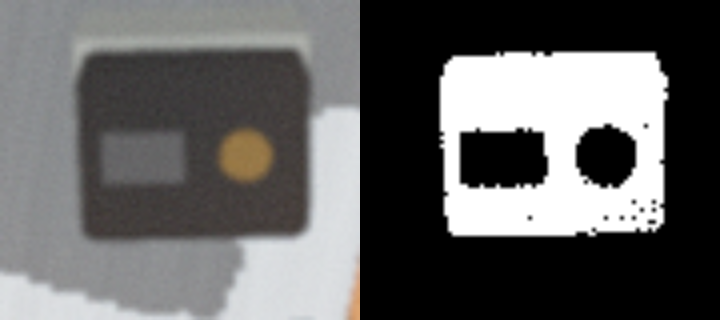

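```bash
python3 - <<'E'
from h import *
from rig import ctrl
s,im=pickle.load(open("w2.pkl","rb"))
W=lambda X,Y,z:wonz(im,s,(280+X/4-.375,180+Y/4-.375),z)*1000
for n,a in dict(botL=(84,238,.07),botR=(308,236,.07),bodyTL=(74,35,.048),bodyTR=(310,33,.048),bodyL=(74,58,.048),lab=(143,158,.07),dot=(246,155,.07)).items(): print(n,W(*a).round(1))
s=ctrl.get_state();print(s["time_s"],s["ee_pos"],s["tool_rot"][:,2])
E
```

```text
botL [ 505.7 -164.1   70. ]
botR [ 550.4 -162.9   70. ]
bodyTL [ 502.3 -127.1   48. ]
bodyTR [ 551.2 -125.7   48. ]
bodyL [ 502.3 -131.9   48. ]
lab [ 517.3 -147.4   70. ]
dot [ 537.5 -146.4   70. ]
2.25 [ 0.52476349 -0.15104651  0.23004756] [ 9.99800076e-01  1.99709118e-02 -9.85607629e-04]
```

Emit:
carry_out --pt "0 3 0 0 0 0" --pt "0 6 0 0 0 0" --pt "0 9 0 0 0 0" --pt "0 9 0 0 0 0" --pt "0 9 0 0 0 0" --pt "0 9 0 0 0 0"

```text
time_s: 3.0
ee_pos: [0.5273, -0.1471, 0.1415]
tool_rot: [[0.026, 0.002, 1.0], [-1.0, -0.001, 0.026], [0.001, -1.0, 0.002]]
force: [0.5, -0.0, -0.1]
grip_width: 0.0853
```

```bash
python3 - <<'E'
from h import *
from rig import ctrl
s=ctrl.get_state();im=ctrl.get_image("wrist");pickle.dump((s,im),open("w3.pkl","wb"))
print(s["time_s"],s["ee_pos"],s["tool_rot"][:,2],abs(s["dq"]).max());cv2.imwrite("pics/w3.png",im["image"])
print(inc(s["ee_pos"],s["tool_rot"],[.5275,-.146,.042],Rdown(1.7)))
E
```

```text
3.0 [ 0.52734142 -0.14707038  0.14154971] [0.99964974 0.02640298 0.00181252] 0.2426312802902826
[-0.11, 9.95, 0.0, -0.1, -0.19, 0.04]
```

View pics/w3.png

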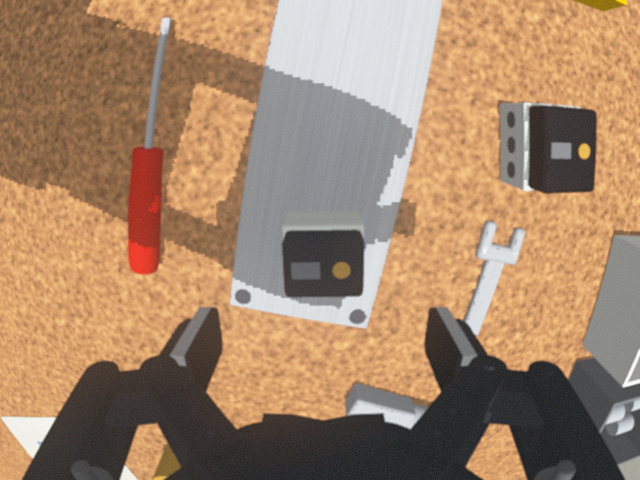

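Emit:
carry_out --pt "-0.1 3 0 0 0 0" --pt "-0.1 6 0 0 0 0" --pt "-0.1 8.5 0 0 0 0" --pt "-0.1 10.0 0 0 0 0" --pt "-0.1 10.4 0 0 0 0" --pt "-0.1 10.4 0 0 0 0"

```text
time_s: 3.8
ee_pos: [0.5269, -0.1461, 0.0368]
tool_rot: [[0.026, 0.001, 1.0], [-1.0, -0.0, 0.026], [0.0, -1.0, 0.001]]
force: [-0.1, -0.4, 0.1]
grip_width: 0.0853
```

Emit:
carry_out --pt "0 0 0 0 0 0" --pt "0 0 0 0 0 0" --pt "0 0 0 0 0 0" --pt "0 0 0 0 0 0" --pt "0 0 0 0 0 0" --pt "0 0 0 0 0 0" --gripper 4.5

```text
time_s: 4.55
ee_pos: [0.5269, -0.1461, 0.0371]
tool_rot: [[0.026, 0.001, 1.0], [-1.0, -0.0, 0.026], [0.0, -1.0, 0.001]]
force: [-1.6, 0.1, 10.4]
grip_width: 0.049
```

```bash
python3 - <<'E'
from h import *
from rig import ctrl
s=ctrl.get_state();im=ctrl.get_image("wrist");pickle.dump((s,im),open("w4.pkl","wb"))
print(s["time_s"],s["ee_pos"],s["tool_rot"],s["grip_width"],s["force"]);cv2.imwrite("pics/w4.png",im["image"])
E
```

```text
4.55 [ 0.52692796 -0.14609414  0.03711124] [[ 2.63040842e-02  1.01043561e-03  9.99653477e-01]
 [-9.99653903e-01 -3.85011353e-04  2.63044846e-02]
 [ 4.11456926e-04 -9.99999415e-01  9.99958527e-04]] 0.04904724017253551 [-1.59491798  0.14547426 10.39881098]
```

View pics/w4.png

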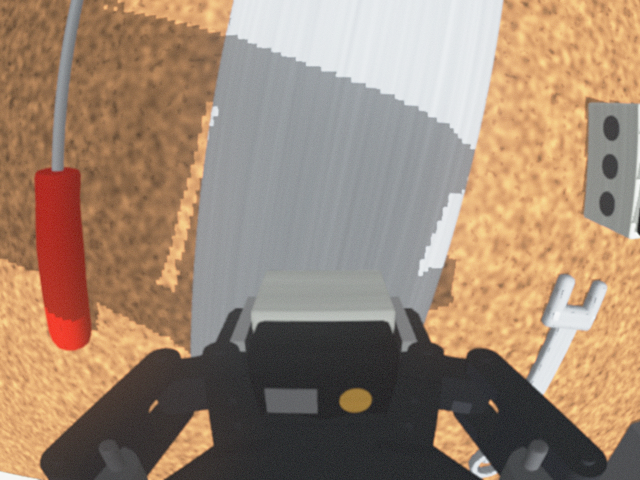

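Grip holds at 49 mm. I'll lift 10 mm and carry it to about 30 mm short of the pair, turned to -10°.

```bash
python3 - <<'E'
from h import *
p=np.array([.5269,-.1461,.0370]);R=Rdown(1.5)
for t in (.25,.5,.75,1): print(inc(p,R,p+t*np.array([.5389-.5269,-.0155+.1461,0])+[0,0,.010],Rdown(1.5-11.5*t)))
E
```

```text
[-3.26, -1.0, 0.39, 0.0, 2.87, 0.0]
[-6.51, -1.0, 0.77, 0.0, 5.75, 0.0]
[-9.77, -1.0, 1.16, 0.0, 8.63, 0.0]
[-13.02, -1.0, 1.54, 0.0, 11.5, 0.0]
```

Emit:
carry_out --pt "0 -0.5 0 0 0 0" --pt "0 -1.0 0 0 0 0" --pt "-3.3 -1.0 0.4 0 2.9 0" --pt "-6.5 -1.0 0.8 0 5.8 0" --pt "-9.8 -1.0 1.2 0 8.6 0" --pt "-13.0 -1.0 1.5 0 11.5 0" --pt "-13.0 -1.0 1.5 0 11.5 0" --pt "-13.0 -1.0 1.5 0 11.5 0"

```text
time_s: 5.6
ee_pos: [0.5382, -0.0158, 0.0465]
tool_rot: [[-0.173, 0.0, 0.985], [-0.985, -0.0, -0.173], [0.0, -1.0, 0.0]]
force: [0.6, 0.2, -2.4]
grip_width: 0.0495
```

```bash
cat > look.py <<'E'
from h import *
from rig import ctrl
import sys
n=sys.argv[1];s=ctrl.get_state();d={}
d["wrist"]=ctrl.get_image("wrist");d["scene"]=ctrl.get_image("scene");d["side"]=ctrl.get_image("side")
pickle.dump((s,d),open(n+".pkl","wb"))
print(s["time_s"],s["ee_pos"],s["tool_rot"][:,2],s["tool_rot"][:,1],s["grip_width"],s["force"])
cv2.imwrite(f"pics/{n}w.png",d["wrist"]["image"])
a=cv2.resize(d["scene"]["image"][130:250,220:350],(520,480),interpolation=cv2.INTER_CUBIC);b=cv2.resize(d["side"]["image"][225:345,290:430],(560,480),interpolation=cv2.INTER_CUBIC)
cv2.imwrite(f"pics/{n}a.png",a);cv2.imwrite(f"pics/{n}b.png",b)
E
python3 look.py m1
```

```text
5.6 [ 0.53817639 -0.0157872   0.04647857] [ 9.84997812e-01 -1.72566754e-01  1.60094692e-04] [ 1.44707396e-04 -1.01747416e-04 -9.99999984e-01] 0.04954336013596718 [ 0.55898697  0.16343048 -2.35807704]
```

View pics/m1w.png

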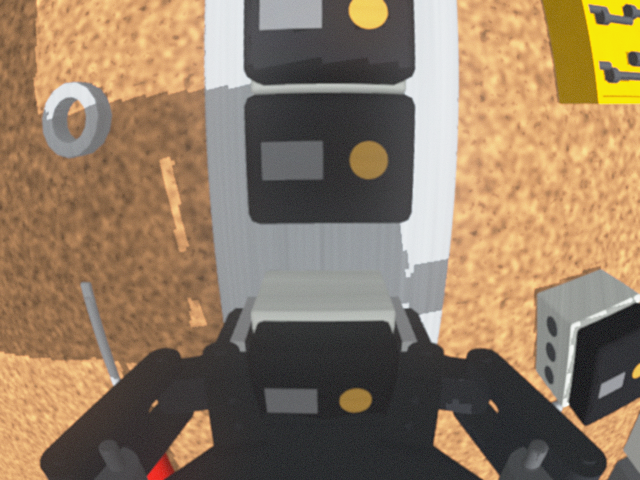

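View pics/m1b.png

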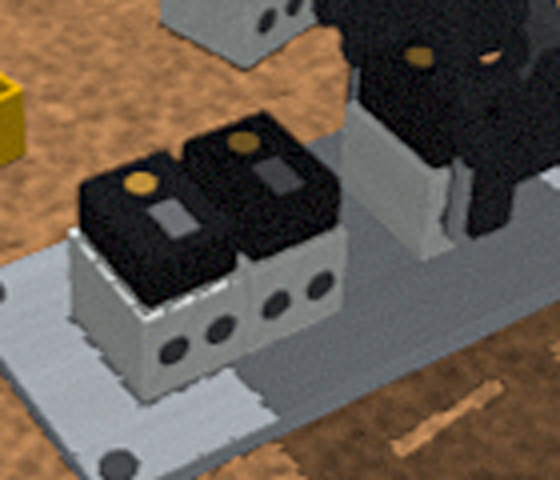

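```bash
cat > pairm.py <<'E'
from h import *
import sys
s,d=pickle.load(open(sys.argv[1]+".pkl","rb"));dz=float(sys.argv[2]);im=d["wrist"];I=im["image"]
hsv=cv2.cvtColor(I,cv2.COLOR_BGR2HSV)
def cen(m,x0,y0,x1,y1):
    q=np.zeros_like(m);q[y0:y1,x0:x1]=m[y0:y1,x0:x1]
    n,l,st,c=cv2.connectedComponentsWithStats(q);k=1+np.argmax(st[1:,4]);return c[k],st[k]
yel=((hsv[...,1]>100)&(hsv[...,2]>80)).astype(np.uint8)
gry=((hsv[...,1]<70)&(hsv[...,2]>72)&(hsv[...,2]<185)).astype(np.uint8)
R=s["tool_rot"];p=s["ee_pos"]
for n,m,b,z in eval(sys.argv[3]):
    M=yel if m=="y" else gry
    c,st=cen(M,*b);X=wonz(im,s,c,z);print(n,c.round(1),st,"world",(X*1000).round(1),"tool xz",((R.T@(X-p))*1000).round(1)[[0,2]])
for uv,z in [((250,220),.07),((411,221),.07),((254,320),.048+dz),((395,320),.048+dz),((265,273),.048+dz),((378,272),.048+dz)]:
    X=wonz(im,s,uv,z);print(uv,(X*1000).round(1),"tool xz",((R.T@(X-p))*1000).round(1)[[0,2]])
E
python3 pairm.py m1 .0095 '[("dotP","y",(335,130,400,190),.07),("labP","g",(255,130,330,190),.07),("dot2","y",(335,0,400,40),.07),("dotM","y",(330,380,380,418),.0795),("labM","g",(258,382,325,418),.0795)]'
```

```text
dotP [368.1 159.7] [ 349  141   39   39 1185] world [561.7  52.3  70. ] tool xz [-71.2  11.4]
labP [291.6 160.1] [ 260  140   64   41 2432] world [541.7  55.7  70. ] tool xz [-71.   -8.9]
dot2 [368.   13.1] [ 348    0   41   30 1023] world [568.4  91.7  70. ] tool xz [-111.1   11.2]
dotM [355.2 400. ] [339 388  33  25 661] world [547.4 -18.8  79.5] tool xz [1.4 9.7]
labM [291.  400.4] [ 264  388   54   26 1257] world [527.4 -15.4  79.5] tool xz [  1.5 -10.7]
(250, 220) [527.1  41.6  70. ] tool xz [-54.6 -20.8]
(411, 221) [571.2  33.6  70. ] tool xz [-54.3  24. ]
(254, 320) [516.7   3.7  57.5] tool xz [-15.5 -24.5]
(395, 320) [565.   -4.8  57.5] tool xz [-15.4  24.5]
(265, 273) [524.8  20.4  57.5] tool xz [-33.4 -19.5]
(378, 272) [561.1  14.4  57.5] tool xz [-33.7  17.4]
```

Lateral correction is +1.7 mm in tool z, yaw is already right within about 0.5°, and the advance to contact is about 32 mm. I'll go to an ~8 mm gap, lower, and check again.

Emit:
carry_out --pt "-1.2 0 0.17 0 0 0" --pt "-2.4 0 0.17 0 0 0" --pt "-2.4 0.5 0.17 0 0 0" --pt "-2.4 0.9 0.17 0 0 0" --pt "-2.4 0.9 0.17 0 0 0" --pt "-2.4 0.9 0.17 0 0 0"

```text
time_s: 6.5
ee_pos: [0.5438, 0.0077, 0.0372]
tool_rot: [[-0.174, -0.0, 0.985], [-0.985, 0.0, -0.174], [-0.0, -1.0, -0.0]]
force: [-0.6, 2.1, 2.6]
grip_width: 0.0494
```

```bash
python3 look.py m2; python3 pairm.py m2 .000 '[("dotP","y",(335,200,400,290),.07),("labP","g",(255,200,330,290),.07),("dot2","y",(335,90,400,170),.07),("lab2","g",(255,90,330,170),.07),("dotM","y",(330,380,380,418),.07),("labM","g",(258,382,325,418),.07)]'
```

```text
6.5 [0.54379256 0.00769333 0.03716704] [ 9.84797894e-01 -1.73703869e-01 -2.71508755e-04] [-2.63882759e-04  6.69965480e-05 -9.99999963e-01] 0.049418437546326445 [-0.60433881  2.13008807  2.61859266]
dotP [363.4 258.7] [ 344  240   40   39 1223] world [561.6  52.   70. ] tool xz [-46.7   9.9]
labP [285.5 259.5] [ 255  241   62   39 2355] world [541.8  55.3  70. ] tool xz [-46.5 -10.2]
dot2 [365.8 102. ] [ 344   90   44   29 1045] world [568.1  90.7  70. ] tool xz [-86.    9.5]
lab2 [284.2 104.1] [ 255   90   60   30 1747] world [549.1  93.5  70. ] tool xz [-85.5  -9.7]
dotM [355.1 400. ] [339 388  33  25 661] world [553.    4.5  70. ] tool xz [1.6 9.6]
labM [290.8 400.3] [ 264  388   54   26 1251] world [532.9   7.9  70. ] tool xz [  1.7 -10.7]
(250, 220) [535.1  67.2  70. ] tool xz [-57.1 -18.9]
(411, 221) [575.1  59.9  70. ] tool xz [-56.8  21.7]
(254, 320) [522.3  27.1  48. ] tool xz [-15.4 -24.5]
(395, 320) [570.7  18.5  48. ] tool xz [-15.3  24.6]
(265, 273) [530.4  43.9  48. ] tool xz [-33.3 -19.5]
(378, 272) [566.8  37.8  48. ] tool xz [-33.7  17.4]
```

View pics/m2w.png

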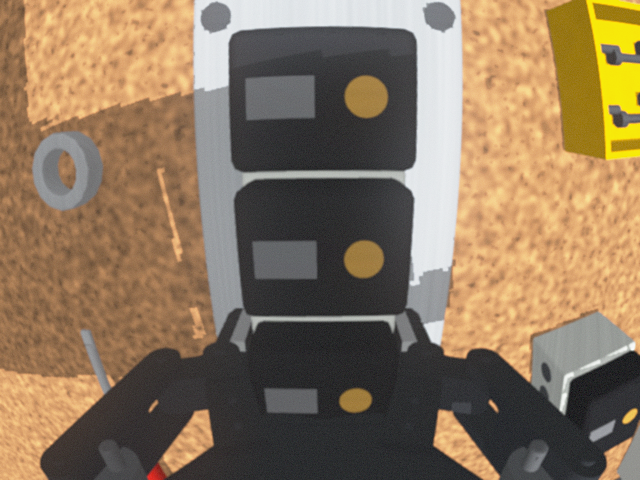

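```bash
python3 - <<'E'
from h import *
s,d=pickle.load(open("m2.pkl","rb"));im=d["wrist"];I=im["image"];g=I.max(2).astype(float);R=s["tool_rot"];p=s["ee_pos"]
T=lambda uv,z:((R.T@(wonz(im,s,uv,z)-p))*1000).round(1)[[0,2]]
for r in (60,110,150,210,250,290): 
    # outermost crossings from center outward of dark threshold
    row=cv2.GaussianBlur(g,(1,3),0)[r]
    def cross(x,st,lim=78):
        while row[x]<lim: x+=st
        return x-st*(row[x]-lim)/(row[x]-row[x-st])
    l=cross(246 if r<200 else 250,-1);h=cross(400,1);a,b=T((l,r),.07),T((h,r),.07);print(r,round(l,1),round(h,1),a,b,"mid",(a+b)/2,"w",b[1]-a[1])
hsv=cv2.cvtColor(I,cv2.COLOR_BGR2HSV)
yel=((hsv[...,1]>100)&(hsv[...,2]>80)).astype(np.uint8);gry=((hsv[...,1]<70)&(hsv[...,2]>72)&(hsv[...,2]<185)).astype(np.uint8)
for M,(x0,y0,x1,y1) in((yel,(340,70,395,125)),(gry,(240,70,320,125))):
    n,l,st,c=cv2.connectedComponentsWithStats(M[y0:y1,x0:x1]);k=1+np.argmax(st[1:,4]);print(c[k]+[x0,y0],st[k],T(c[k]+[x0,y0],.07))
E
```

```text
60 243.0 415.1 [-96.7 -19.5] [-96.9  21.4] mid [-96.8    0.95] w 40.9
110 242.9 415.2 [-84.4 -19.7] [-84.6  21.5] mid [-84.5   0.9] w 41.2
150 231.1 414.4 [-74.8 -22.9] [-74.8  21.6] mid [-74.8   -0.65] w 44.5
210 234.7 411.6 [-59.7 -22.7] [-59.7  21.7] mid [-59.7  -0.5] w 44.4
250 237.8 409.3 [-49.1 -22.6] [-49.1  21.8] mid [-49.1  -0.4] w 44.400000000000006
290 241.7 407.0 [-37.6 -22.5] [-37.6  22.2] mid [-37.6   -0.15] w 44.7
[365.71590909  96.35093583] [   4    5   44   44 1496] [-87.3   9.5]
[279.47590954  96.95444117] [   4    5   71   46 3051] [-87.2 -10.8]
```

```bash
python3 - <<'E'
import cv2
I=cv2.imread("pics/m2w.png");cv2.imwrite("pics/m2c.png",cv2.resize(I[290:430,220:430],None,fx=3.8,fy=3.8,interpolation=cv2.INTER_CUBIC))
E
```

```text
(no output)
```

View pics/m2c.png

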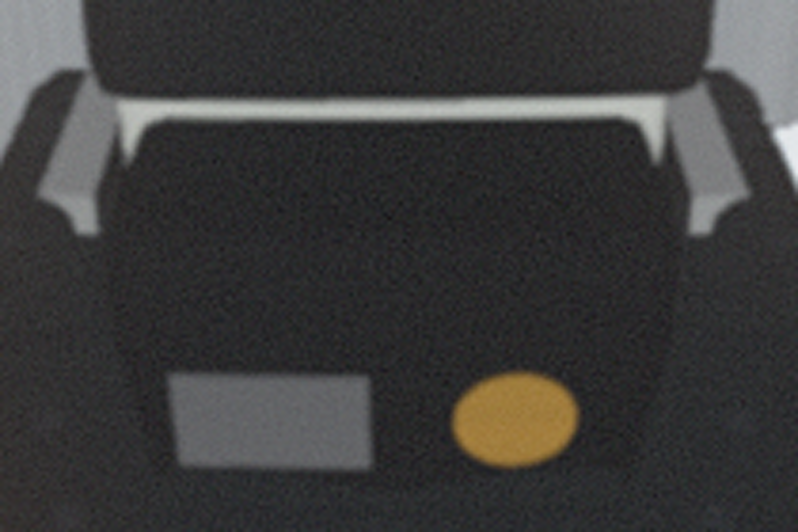

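Gap is 8.3 mm, the transverse lines are parallel to within about 0.2°, and lateral needs +0.4 to +0.9 mm. I'll close in small steps and watch the force.

Emit:
carry_out --pt "-0.1 0 0.06 0 0 0" --pt "-0.3 0 0.06 0 0 0" --pt "-0.5 0 0.06 0 0 0" --pt "-0.65 0 0.06 0 0 0" --pt "-0.7 0 0.06 0 0 0" --pt "-0.7 0 0.06 0 0 0"

```text
time_s: 7.4
ee_pos: [0.5458, 0.0146, 0.0373]
tool_rot: [[-0.174, -0.0, 0.985], [-0.985, -0.0, -0.174], [0.0, -1.0, -0.0]]
force: [0.1, -0.2, -1.7]
grip_width: 0.0491
```

Emit:
carry_out --pt "-0.05 0 0 0 0 0" --pt "-0.1 0 0 0 0 0" --pt "-0.1 0 0 0 0 0"

```text
time_s: 7.78
ee_pos: [0.5458, 0.0148, 0.0373]
tool_rot: [[-0.173, -0.0, 0.985], [-0.985, -0.001, -0.173], [0.001, -1.0, -0.0]]
force: [-1.2, -10.8, -1.3]
grip_width: 0.0497
```

```bash
python3 look.py m3;python3 pairm.py m3 .000 '[("dotP","y",(335,240,400,340),.07),("labP","g",(255,240,330,340),.07),("dot2","y",(335,90,400,180),.07),("lab2","g",(235,90,330,180),.07),("dotM","y",(330,380,380,418),.07),("labM","g",(258,382,325,418),.07)]'
```

```text
7.775 [0.54583381 0.0148192  0.03731   ] [ 9.84871526e-01 -1.73286059e-01 -1.36240844e-04] [-2.48678827e-04 -6.27147291e-04 -9.99999772e-01] 0.049675579912005226 [ -1.15904324 -10.82301604  -1.32213561]
dotP [359.6 285.1] [ 340  267   40   37 1139] world [561.7  51.8  70. ] tool xz [-39.2   9.2]
labP [284.2 285.6] [ 255  268   60   37 2141] world [541.9  55.2  70. ] tool xz [-39.  -10.8]
dot2 [362.4 127.4] [ 341  106   44   44 1489] world [568.3  92.   70. ] tool xz [-79.8   8.8]
lab2 [277.  128.2] [ 242  106   70   46 2994] world [548.3  95.3  70. ] tool xz [-79.7 -11.5]
dotM [355.1 400.1] [339 388  33  25 662] world [555.1  11.5  70. ] tool xz [1.7 9.7]
labM [291.2 400.6] [ 264  388   54   26 1263] world [535.   14.8  70. ] tool xz [  1.9 -10.6]
(250, 220) [537.1  74.3  70. ] tool xz [-57.  -18.9]
(411, 221) [577.1  67.   70. ] tool xz [-56.8  21.7]
(254, 320) [524.3  34.1  48. ] tool xz [-15.3 -24.6]
(395, 320) [572.7  25.6  48. ] tool xz [-15.3  24.6]
(265, 273) [532.4  50.9  48. ] tool xz [-33.2 -19.5]
(378, 272) [568.9  44.9  48. ] tool xz [-33.6  17.5]
```

View pics/m3w.png

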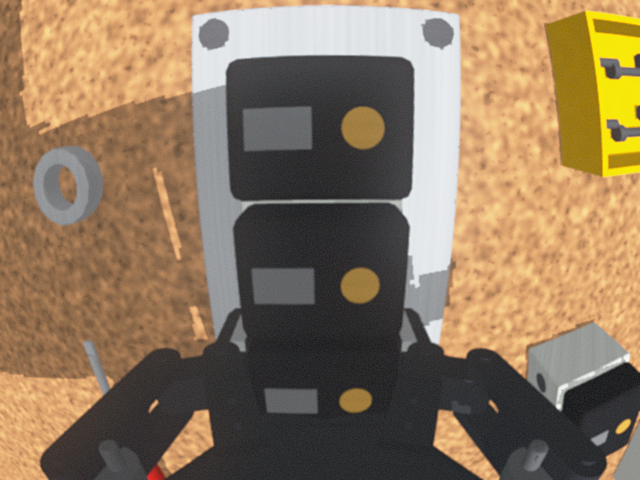

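View pics/m3b.png

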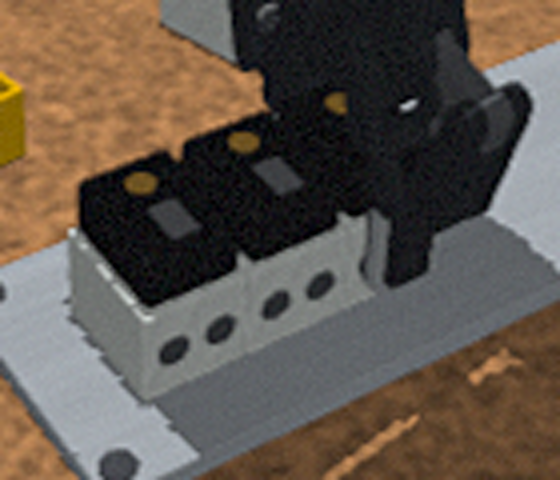

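Contact reads about 11 N, and the three dot/label pairs lie on one line to 0.2 mm. I'll release, rise and inspect.

Emit:
carry_out --pt "0 0 0 0 0 0" --pt "0 0 0 0 0 0" --pt "0 0 0 0 0 0" --pt "0 0 0 0 0 0" --gripper 8.5

```text
time_s: 8.43
ee_pos: [0.546, 0.0156, 0.0373]
tool_rot: [[-0.174, 0.0, 0.985], [-0.985, -0.0, -0.174], [-0.0, -1.0, 0.0]]
force: [0.0, -0.3, 0.7]
grip_width: 0.0849
```

Emit:
carry_out --pt "0 -2 0 0 0 0" --pt "0 -5 0 0 0 0" --pt "2 -9 0 0 0 0" --pt "4 -12 0 0 0 0" --pt "6 -14 0 0 0 0" --pt "6 -14 0 0 0 0" --pt "6 -14 0 0 0 0"

```text
time_s: 9.3
ee_pos: [0.5353, -0.0432, 0.1767]
tool_rot: [[-0.174, -0.001, 0.985], [-0.985, 0.0, -0.174], [-0.0, -1.0, -0.001]]
force: [0.1, 0.4, 0.1]
grip_width: 0.085
```

```bash
python3 look.py m4
```

```text
9.3 [ 0.53525005 -0.04317023  0.1766815 ] [ 9.84758145e-01 -1.73928065e-01 -6.50374374e-04] [-6.19139409e-04  2.33841822e-04 -9.99999781e-01] 0.08495582522100863 [0.12618444 0.44409296 0.1313222 ]
```

View pics/m4w.png

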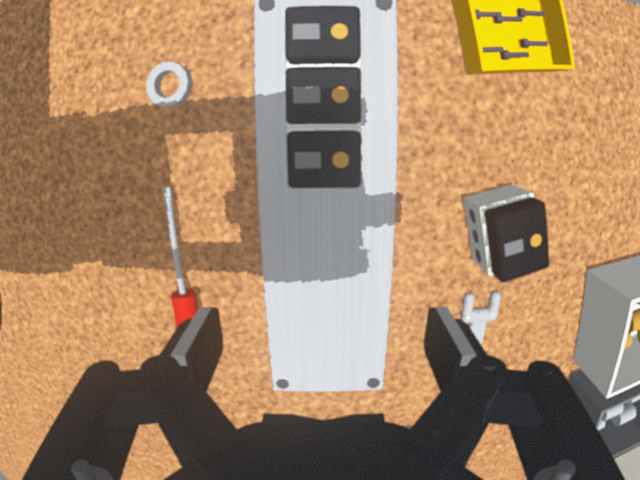

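View pics/m4b.png

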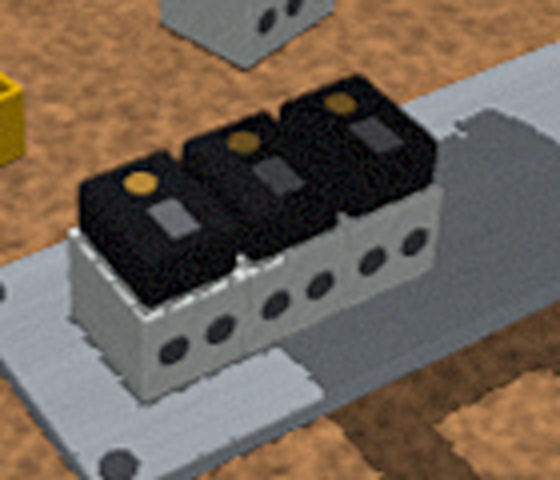

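View pics/m4a.png

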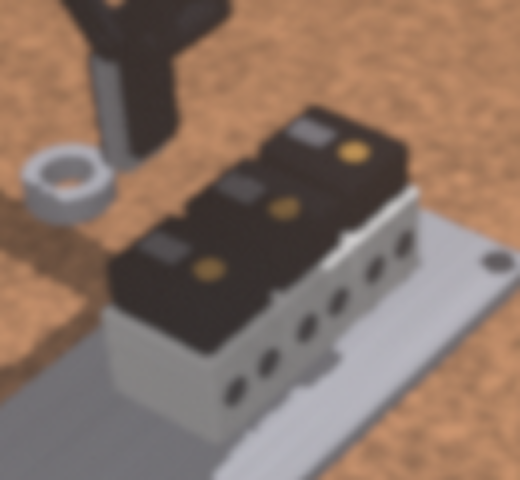

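The three stand in one row. Now I'll check spacing and line from the dots and labels in all three views.

```bash
cat > chk.py <<'E'
from h import *
import sys
from scipy.ndimage import label
s,d=pickle.load(open(sys.argv[1]+".pkl","rb"))
ax=np.array([np.sin(np.radians(10)),np.cos(np.radians(10))]);lat=np.array([ax[1],-ax[0]])
for n in("wrist","scene","side"):
    im=d[n];I=im["image"];hsv=cv2.cvtColor(I,cv2.COLOR_BGR2HSV)
    f=(lambda uv:wonz(im,s,uv,.07)) if n=="wrist" else (lambda uv:onz(im,uv,.07))
    for nm,m in(("dot",(hsv[...,1]>100)&(hsv[...,2]>60)&(hsv[...,0]<30)),("lab",(hsv[...,1]<70)&(hsv[...,2]>62)&(hsv[...,2]<230))):
        k,l,st,c=cv2.connectedComponentsWithStats(m.astype(np.uint8),connectivity=4)
        for i in range(1,k):
            if 12<st[i,4]<900:
                X=f(c[i]);r=(X[:2]-[.5545,.0731]);a,b=r@ax*1000,r@lat*1000
                if -80<a<35 and abs(b)<16: print(n,nm,st[i,4],c[i].round(1),"along",a.round(1),"lat",b.round(2))
E
python3 chk.py m4
```

```text
wrist dot 236 [339.1  30.7] along 21.2 lat 10.4
wrist dot 222 [339.6  94.1] along -19.0 lat 10.72
wrist dot 219 [340.1 159.5] along -59.4 lat 11.2
wrist lab 16 [332.2 145.8] along -50.9 lat 6.35
wrist lab 552 [307.5 159.9] along -59.6 lat -8.82
scene dot 42 [308.  167.5] along 20.6 lat 8.73
scene dot 31 [290.5 181.7] along -19.9 lat 9.25
scene dot 30 [271.9 196.9] along -59.9 lat 9.98
scene lab 289 [303.4 166.7] along 18.1 lat 2.28
scene lab 95 [280.  175.8] along -18.2 lat -11.28
scene lab 14 [293.6 178.9] along -12.3 lat 8.66
scene lab 81 [260.5 191.2] along -60.1 lat -10.56
side dot 29 [374.8 250.3] along -60.2 lat 11.63
side dot 35 [350.4 260.1] along -19.9 lat 11.25
side dot 44 [324.8 270.5] along 20.2 lat 10.59
side lab 41 [358.9 268.4] along -19.9 lat -8.64
side lab 77 [332.8 279.2] along 20.1 lat -8.94
```

Spacing is 40.0–40.4 mm against the pair's own 40.1–40.5 mm, and the lateral steps match to about 0.2 mm. The row line suggests yaw nearer -9.35° than the -10° I gripped at, so I'll square the block with a gentle push on its rear face with the closed fingers.

```bash
python3 - <<'E'
from h import *
s,d=pickle.load(open("m4.pkl","rb"))
p=s["ee_pos"];R=s["tool_rot"];c=np.array([.5458,.0148]);u=np.array([np.sin(np.radians(9.35)),np.cos(np.radians(9.35))])
for k,z in((.048,.1767),(.048,.045),(.031,.045)): q=c-k*u;print(inc(p,R,[*q,z],Rdown(-9.35)))
E
```

```text
[-1.09, -0.0, 0.09, 0.04, -0.67, -0.01]
[-1.09, 13.17, 0.1, 0.04, -0.67, -0.01]
[-2.79, 13.17, 0.08, 0.04, -0.67, -0.01]
```

Emit:
carry_out --pt "-1.0 2 0.1 0 -0.65 0" --pt "-1.0 6 0.1 0 -0.65 0" --pt "-1.0 6 0.1 0 -0.65 0" --pt "-1.0 9 0.1 0 -0.65 0" --pt "-1.0 11.5 0.1 0 -0.65 0" --pt "-1.0 13 0.1 0 -0.65 0" --pt "-1.0 13.2 0.1 0 -0.65 0" --pt "-1.0 13.2 0.1 0 -0.65 0" --gripper 0

```text
time_s: 10.45
ee_pos: [0.5387, -0.0339, 0.046]
tool_rot: [[-0.162, 0.001, 0.987], [-0.987, -0.0, -0.162], [-0.0, -1.0, 0.001]]
force: [-0.3, 0.2, 0.4]
grip_width: -0.0001
```

```bash
python3 look.py m5
```

```text
10.45 [ 0.53869892 -0.03390862  0.04602693] [ 9.86712840e-01 -1.62472502e-01  6.76183277e-04] [ 6.73178312e-04 -7.35474454e-05 -9.99999771e-01] -0.00011717121178100156 [-0.34279722  0.21326287  0.42327189]
```

View pics/m5w.png

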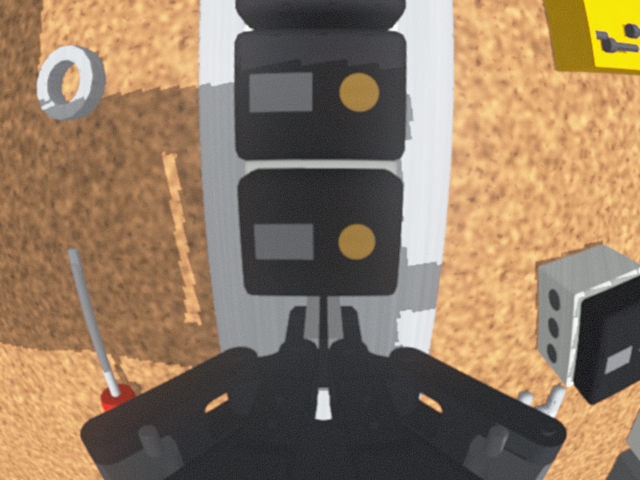

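View pics/m5b.png

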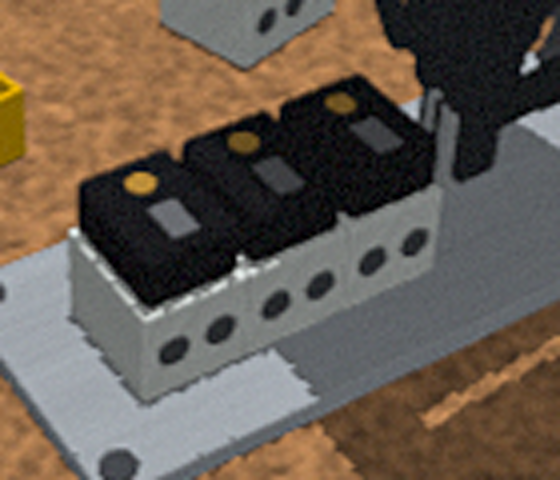

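View pics/m5a.png

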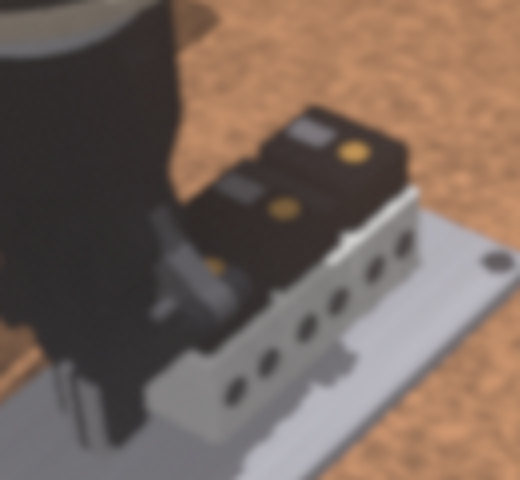

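Emit:
carry_out --pt "-0.4 0.3 0 0 0 0" --pt "-0.9 0.3 0 0 0 0" --pt "-1.3 0.3 0 0 0 0" --pt "-1.55 0.3 0 0 0 0" --pt "-1.6 0.3 0 0 0 0" --pt "-1.6 0.3 0 0 0 0"

```text
time_s: 11.35
ee_pos: [0.5408, -0.0181, 0.0423]
tool_rot: [[-0.162, -0.0, 0.987], [-0.987, -0.0, -0.162], [0.0, -1.0, -0.0]]
force: [-0.4, -0.6, 1.0]
grip_width: 0.0001
```

Emit:
carry_out --pt "-0.05 0 0 0 0 0" --pt "-0.1 0 0 0 0 0" --pt "-0.15 0 0 0 0 0" --pt "-0.2 0 0 0 0 0" --pt "-0.2 0 0 0 0 0"

```text
time_s: 11.98
ee_pos: [0.5409, -0.0174, 0.0426]
tool_rot: [[-0.163, -0.0, 0.987], [-0.987, -0.001, -0.163], [0.001, -1.0, -0.0]]
force: [-4.2, -17.8, 8.0]
grip_width: 0.0001
```

The push met the firm row at 18 N after about 0.7 mm of travel. I'll back off, rise and check again.

Emit:
carry_out --pt "1.0 0 0 0 0 0" --pt "2.0 0 0 0 0 0" --pt "2.5 -3 0 0 0 0" --pt "3 -6 0 0 0 0" --pt "3.5 -10 0 0 0 0" --pt "3.5 -13 0 0 0 0" --pt "3.5 -13 0 0 0 0" --pt "3.5 -13 0 0 0 0"

```text
time_s: 12.98
ee_pos: [0.5351, -0.0509, 0.1719]
tool_rot: [[-0.163, -0.0, 0.987], [-0.987, 0.0, -0.163], [-0.0, -1.0, -0.0]]
force: [-0.3, -0.4, -0.3]
grip_width: -0.0
```

```bash
python3 look.py m6; python3 chk.py m6; python3 - <<'E'
import cv2
I=cv2.imread("pics/m6w.png");cv2.imwrite("pics/m6c.png",cv2.resize(I[0:190,240:410],None,fx=3.1,fy=3.1,interpolation=cv2.INTER_CUBIC))
E
```

```text
12.975 [ 0.5351013  -0.05086112  0.17186625] [ 9.86687636e-01 -1.62626208e-01 -4.75594242e-04] [-4.67427912e-04  8.84780320e-05 -9.99999887e-01] -2.5502587189025245e-05 [-0.26819251 -0.41312525 -0.29783327]
wrist dot 253 [340.1  17. ] along 21.3 lat 10.35
wrist dot 260 [340.   81.1] along -19.0 lat 10.73
wrist dot 227 [339.7 148.2] along -59.6 lat 11.16
wrist lab 14 [312.4 167.1] along -71.3 lat -5.06
wrist lab 14 [300.9 166.1] along -70.7 lat -12.0
scene dot 42 [308.  167.5] along 20.6 lat 8.73
scene dot 42 [290.6 181.6] along -19.5 lat 9.26
scene dot 31 [271.8 196.9] along -60.0 lat 9.85
scene lab 206 [286.8 177.1] along -14.8 lat -1.6
scene lab 81 [260.7 191.2] along -60.0 lat -10.38
side dot 29 [374.9 250.2] along -60.3 lat 11.71
side dot 38 [350.3 260.2] along -19.7 lat 11.13
side dot 43 [324.8 270.4] along 20.2 lat 10.72
side lab 14 [385.9 259.1] along -61.6 lat -11.42
side lab 64 [358.7 268.7] along -19.4 lat -8.9
side lab 77 [332.8 279.2] along 20.1 lat -8.94
```

View pics/m6c.png

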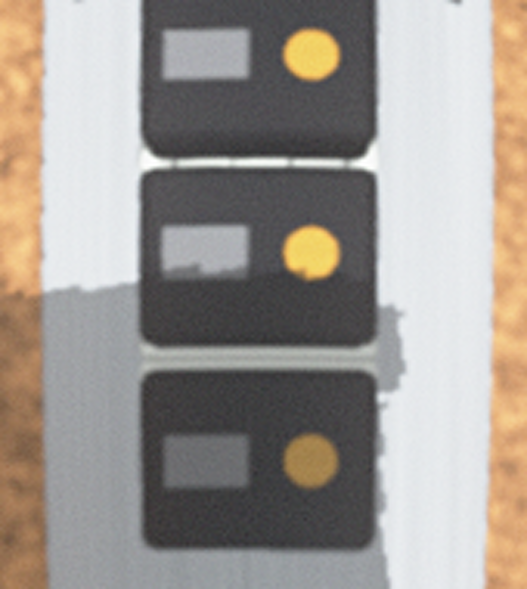

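View pics/m6b.png

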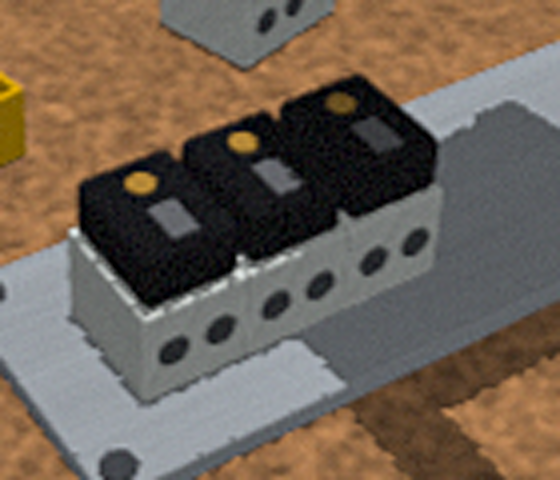

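View pics/m6a.png

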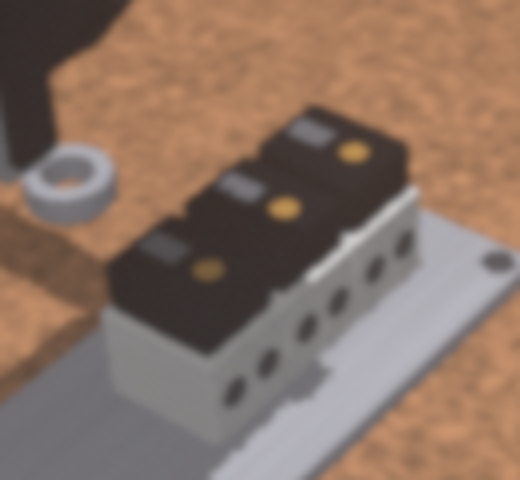

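The wrist crop shows the three covers' edges, labels and dots stacked in straight columns (label x≈162–248 and dot x≈312 in all three). The joint strip is even from side to side. Handing in.

```bash
python3 -c "
from rig import ctrl
print(ctrl.finish_job())"
```

```text
the job is handed in; nothing more can be done
None
```

The loose block now stands flush against the -y end of the bolted pair, in line with it. It is released, and I handed the job in at about 13 s of the 34 s allowed.

**What I did:** I gripped the block by its 40 mm faces, lifted it 10 mm and turned it to the row's direction. I then set it down 8 mm short of the pair and slid it in until it met the pair at about 11 N. After releasing it I squared it with one push on its rear face with the closed fingers (about 18 N), then backed the arm off clear. I did not touch the spare; it looked unmoved in the last views, though I did not measure it again.

**Last checks:**
- **Gap:** the spacing from the loose block to the pair is 40.5–40.6 mm in the three views. The same measurement within the pair gives 39.9–40.3 mm. The 0.2–0.7 mm excess is close to my measuring error, so any remaining gap is too small for me to see.
- **Line:** the sideways steps from block to block agree within about 0.2 mm in all three views.
- **Squareness:** I judged this by eye. The cover edges run parallel and the joint strip is even across.

**What disagreed:** my first estimates put the pair's yaw at about -10°, but the line through the cover dots gave about -9.35°. The 2 mm calibration leaves that uncertain. I made the squaring push at -9.35°, so the final angle comes from face-to-face contact with the pair.

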